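# Lock a module into the test jig with its cam lever

### The arm

A 6-joint arm with a two-finger parallel gripper is mounted at the origin on the work surface. World frame = base frame: x ahead of the robot, y to its left, z up, the work surface at z = 0. Lengths are in m, angles in rad, forces in N, time in s.
With the tool pointing down it reaches from about 0.3 to 0.875 m from the base axis. Payload 6.4 kg.
Tool frame: the origin (TCP) lies at the centre of the arm's flange, where the gripper is bolted on; the fingertips stand 166 mm ahead of it and the grasp point (between the pads) lies 147 mm ahead of it; x points along the fingers, z is the direction in which the jaws open and shut, and the axes are right-handed (so a half turn about x gives the same grasp; the last joint's range is limited). The gripper opens to 88 mm and grips with 3 to 60 N. Pads are 18 mm wide; open, the fingers measure 123 mm over their backs; the gripper's body (75 mm by 187 mm) begins 45 mm behind the grasp point.
Start: joints at [-1.522, 0.181, 1.607, -0, 1.354, -0.206], TCP at [0.145, -0.556, 0.405] pointing down, gripper open.
Joint ranges: [-2.99, 2.99], [-0.89, 2.07], [0.3, 2.58], [-1.14, 4.28], [0, 2.63], [-3.12, 3.12]. Speed limits (rad/s): [2.57, 2.57, 3.01, 3.14, 3.14, 3.14].

### API

Orientations are given as a unit quaternion [w, x, y, z].
In Python, from cell import ctrl gives the robot as it stands.
- The arm moves only by the tool servo_tool, never from a script. Its argument "deltas" is a list of rows, each a list of 5 numbers: the shift along the world's x, y, z in mm, then the turn about the world's z in rad, then the finger opening in mm, from 0 to 88.1. In form: [[tx, ty, tz, twist, claw], ...]. A call has exactly 8 rows; each row shifts and turns the commanded pose from where the row before left it; what a row does not reach is not made up. A row lasts 1/8 s, in which the tool goes at most 62.5 mm and 10.7 degrees, less where a joint would pass 70% of its speed; a pose out of reach is approached as far as the arm can. A call is refused whole if a number of a shift passes 62.5 or a number of a turn 0.188, either way. A call with a gripper value outside its range is refused whole. The fingers move at their own pace and stop on an object; the grip force is fixed at half the most. Time passes only in rows, so rows that do not move let the fingers close, or fill a call up. It gives the time, the measured TCP pose, the force and the opening at its end, in the units of the state.
- ctrl.read_state(): the state, without advancing time (a new reading comes with each control period).
- ctrl.capture(name): name is "scene" or "top" or "wrist"; returns a dict with "pixels" (400x640x3 uint8, blue, green, red), "depth" (400x640 float32, m along the optical axis (not along the pixel's ray), 0 where there is no reading), "K" (3x3 intrinsics, pixels), "rvec" (rotation vector, rad) and "tvec" (3), from world to camera coordinates, as OpenCV has them; the wrist camera has in their place "tool_from_camera" (4x4, takes a point from camera to tool coordinates, whose origin is the TCP and whose axes are the tool frame's). Camera axes: x right, y down, z forward; pixel columns grow to the right and rows downward; lengths in m; the calibration is good to about 2 mm. A picture is of the moment at which its call begins: read the wrist's pose just before it.
- ctrl.job_done(): hands the job in, once; it reports no verdict.
Trained networks look in the newest picture that a camera, given by its name, has taken for a name from the list of things; names that differ only in an ending like _2 or _b are one class to them, and where a whole thing is asked for, a point or a joint stands for the part that bears it (a point fixed in the world has none). Each returns a list of dicts, best first, with "conf" (0 to 1); they miss things now and then, are a little off and sometimes report something else, mostly with a low value. They report only what shows in the picture. A call takes as long as a camera call. They do not tell look-alikes from the thing itself.
- ctrl.recognise(camera, label): "box" ([centre column, centre row, width, height] in pixels, round what is visible of it).
- ctrl.cut_out(camera, label): "mask" (400x640 bool, what is visible of it) and "box" ([centre column, centre row, width, height] in pixels, round what is visible of it).
The state is a dict: "time": time; "q": joint angles; "qvel": joint speeds; "joint_torque": joint torques, N m; "ee_pos": TCP position; "tool_rot": TCP orientation; "force": force on the tool from outside, world axes, zero at the start; "torque": the same for the moment, N m; "finger_gap": finger opening in m.
Only numpy, scipy, OpenCV 4.12 (cv2) and the standard library are available. Lean on these libraries where they do the work, as an engineer would, in place of code of your own. Each camera call takes 0.05 s, during which the arm holds its last target. There are 200 camera calls.

### The job

Load the metal module for testing: gently slide it along the jig's channel until it meets the sprung contact plate, then swing the cam lever through its quarter turn, hard up against its end stop, so that its toe presses the module into the contacts and locks it there. The lever's handle is springy and gives while it turns, so feel for the stop rather than trusting the handle's position, but do not bend the handle or crush the contacts by pushing too hard. Leave the multimeter, the solder spool and the cup where they are, and finish with the lever let go.

Things in the scene. Friction and masses are not known exactly. Their poses are not given: they have to be found in the camera images.
- jig: The fixed test jig, a dark steel bed plate 12 mm thick. Origin: on the table under the channel's centre line; x along the channel to the contacts, y to the lever's side. Bed x -135 to 135, y -55 to 85 mm. Two rails (54 mm apart inside, tops 24 mm above the table, x -135 to 90) guide the module; a housing 42 mm high closes the end at x 104 to 126. Only the handle's post is higher than 52 mm.
- module: The loose die-cast aluminium module, a box 90 (x) x 50 (y) x 40 mm, about 0.3 kg, lying in the channel on the 12 mm bed, top 52 mm above the table. Origin: centre of its underside; x along its length, as the jig's. It first touches the contact plate with its origin at x = 43 mm of the jig's frame; locked, it is at about 46 mm.
- contact_plate (a joint): Travel in m of the sprung contact plate at the channel's end (46 mm wide, face at x = 88 mm of the jig's frame when free): 0 free, grows as the module presses it in, 2.5 N per mm. With the module locked it is about 0.003. Beyond 0.007 (17 N) the contacts are damaged. It pushes the module back out to 0 when nothing holds it.
- cam (a joint): Angle in rad of the steel cam. 0: open, its toe (40 mm long, round 12 mm nose, 34 to 48 mm above the table) points to the jig's -x beside the channel, the handle to +x. Grows anticlockwise from above to the end stop at 1.571: toe behind the module, handle to the jig's +y. It stays where it is left and takes 6 N at the post to turn, about 9 N in the last few degrees.
- handle (a joint): Bend in rad of the springy steel handle against the cam, about the pivot: 0 free, positive when the post is pushed ahead of the cam (anticlockwise). Bent 0.05 to 0.08 while the cam is being turned. With the cam on its stop the force climbs steadily: 14 N at the post is firmly home. Beyond 0.2 either way (24 N at the post) the handle is damaged.
- grip (a point): Point on the axis of the handle's upright black plastic post, 100 mm from the pivot, 74 mm above the table. The post is 18 mm across and reaches from 35 to 95 mm above the table; nothing beside it is higher than 52 mm.
- pivot (a point): Point on the lever's vertical pivot axis, 50 mm above the table, at x = -5, y = 55 mm in the jig's frame.
- multimeter: Bystander: red and black hand multimeter 150 x 75 x 36 mm, lying. Origin: centre of its underside.
- spool: Bystander: solder spool, 64 mm across, 40 mm high, standing. Origin: centre of its underside.
- cup: Bystander: blue plastic cup, 70 mm across, 70 mm high. Origin: centre of its underside.
Things that resemble listed ones, but are neither listed nor needed, are in the scene too. Leave any purple or red look-alike of the module alone.

How it is judged:
On the way, in this order (a step that is already met when the one before it is completed fails the run):
1. the module has been slid up to the contact plate (within 3 mm of touching it) while the lever is still open (cam below 0.4 rad) (x of module in the frame of jig above 0.04 m and value of joint cam below 0.4 rad), for 0.2 s.
2. the cam has reached its end stop (within 0.03 rad), the module pressed into the contacts (value of joint cam above 1.541 rad and value of joint contact_plate above 0.001 m), for 0.2 s.
At the end, for the whole second after the job is handed in: The cam is within 0.03 rad of its end stop (1.571), the module lies flat in the channel at x > 44 mm of the jig's frame, at rest, and holds the contact plate at least 1 mm in; the lever has been let go (all of step 2 and x of module in the frame of jig above 0.044 m and angle between module's own z axis and vertical below 0.05 rad and linear speed of module below 0.02 m/s and contact force between the fingers and handle below 0.5 N); the robot touches nothing.
It fails at once if the handle is bent more than 0.2 rad (24 N at the post) (value of joint handle above 0.2 rad or value of joint handle below -0.2 rad).
It fails at once if the contact plate is pressed in more than 7 mm (about 17 N) (value of joint contact_plate above 0.007 m).
It fails at once if a bystander (multimeter, spool or cup) is moved more than 15 mm (distance of any of multimeter, spool, cup from where it was at the start of the episode above 0.015 m).
It also fails if it takes over 70 s, if anything falls off the work surface, if the arm or the gripper's body presses on something with over 40 N, if the wrist force passes 120 N, or if a joint passes its speed limit or range.

## Working session

There is one attempt and no reset: what is moved stays moved. The work goes in short steps, Python scripts to look and compute and a tool call to move; the robot and the scene stay as the last step left them, time stands still between calls to the robot, and variables do not carry over. Pictures are saved under pics/ and viewed, on a budget of 10 in all, crops included, one or two more only if the job needs it, and the job is handed in when it is done.

Besides the shell and the picture viewer there is one more tool, called in YAML: its name, and indented under it one key for each argument. servo_tool: Moves the arm, as the interface text tells. Its arguments: {"type":"object","properties":{"deltas":{"type":"array","items":{"type":"array","items":{"type":"number"}}}},"required":["deltas"]}

```bash
ls; mkdir -p pics
python3 - <<'E'
from cell import ctrl
import cv2, numpy as np, pickle
s=ctrl.read_state();print(s['time'],s['ee_pos'],s['tool_rot'],s['force'],s['finger_gap'])
d={}
for n in ("top","scene"):
    c=ctrl.capture(n);d[n]=c
    cv2.imwrite(f'pics/{n}0.png',c['pixels'])
    for l in ("jig","module","cam","handle","grip","contact_plate"):
        r=ctrl.recognise(n,l);print(n,l,[(np.round(x['box']).tolist(),round(x['conf'],2)) for x in r[:3]])
pickle.dump(d,open('c0.pkl','wb'))
E
```

```text
pics
0.0 [ 0.14491733 -0.55617886  0.40381833] [ 0.55906252  0.43290528  0.55985987 -0.43197111] [-1.15313292 -0.18187771  0.62109073] 0.08818917313259106
top jig [([318.0, 178.0, 67.0, 105.0], 0.58)]
top module [([251.0, 217.0, 31.0, 33.0], 0.93), ([394.0, 238.0, 21.0, 36.0], 0.83), ([306.0, 158.0, 4.0, 45.0], 0.65)]
top cam [([308.0, 165.0, 10.0, 57.0], 0.61)]
top handle [([307.0, 160.0, 4.0, 42.0], 0.48)]
top grip [([307.0, 157.0, 4.0, 46.0], 0.52)]
top contact_plate [([333.0, 146.0, 18.0, 9.0], 0.38)]
scene jig [([292.0, 231.0, 127.0, 73.0], 0.58)]
scene module [([293.0, 218.0, 43.0, 30.0], 0.93), ([293.0, 170.0, 36.0, 27.0], 0.72), ([382.0, 247.0, 41.0, 32.0], 0.63)]
scene cam [([290.0, 231.0, 56.0, 29.0], 0.85)]
scene handle [([286.0, 236.0, 42.0, 26.0], 0.58), ([291.0, 233.0, 129.0, 69.0], 0.37)]
scene grip [([285.0, 235.0, 46.0, 27.0], 0.78)]
scene contact_plate [([258.0, 235.0, 8.0, 21.0], 0.66)]
```

Run:
```python
import cv2,pickle,numpy as np
d=pickle.load(open('c0.pkl','rb'))
a=cv2.resize(d['top']['pixels'][100:270,210:430],None,fx=3.6,fy=3.6,interpolation=cv2.INTER_CUBIC)[:600]
cv2.imwrite('pics/topc.png',a)
b=cv2.resize(d['scene']['pixels'][140:300,200:420],None,fx=3.6,fy=3.6,interpolation=cv2.INTER_CUBIC)
cv2.imwrite('pics/scenec.png',b)
```

```text
(no output)
```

View pics/topc.png

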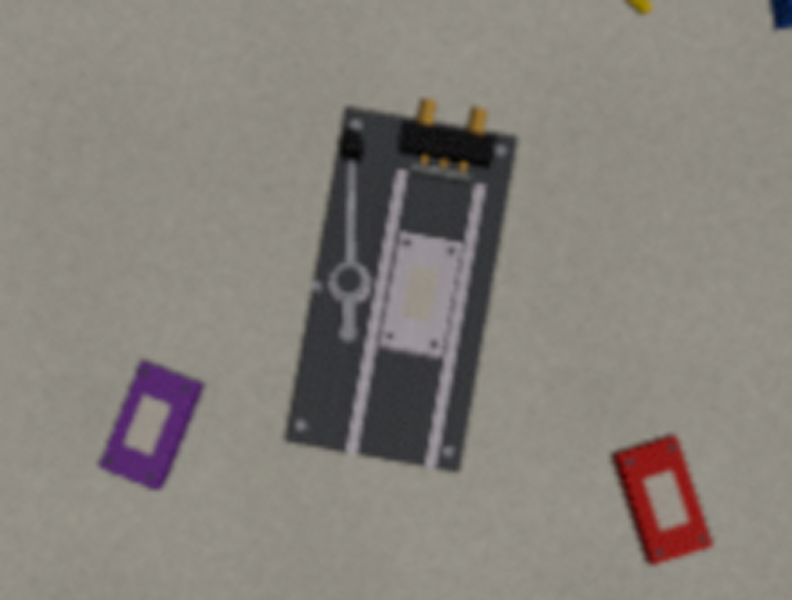

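View pics/scenec.png

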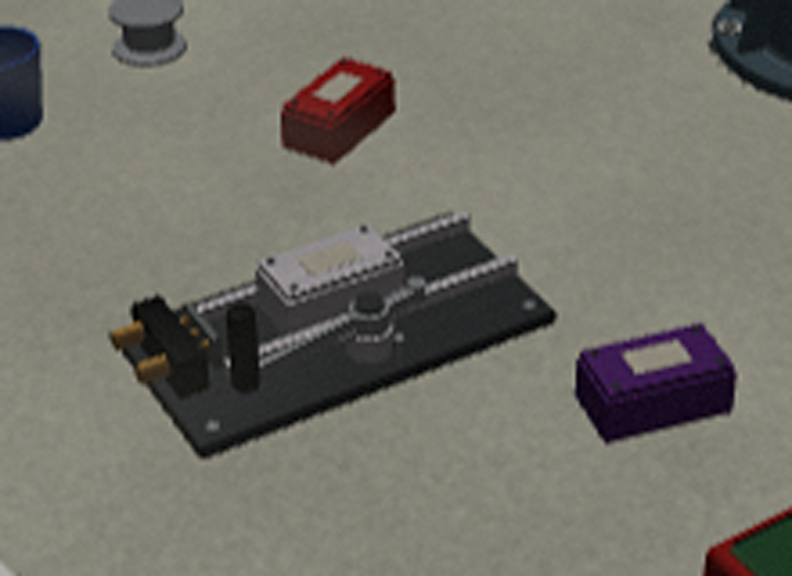

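The top view shows the jig with its contacts at the top of the crop. The bed corners are at about (347,107), (517,136), (460,470) and (287,440), and the silver module is mid-channel around (420,295). The lever is on the left and its black post is at (352,145). The purple and red look-alikes are outside the jig.

```bash
cat > h.py <<'E'
import numpy as np,cv2
def ray(c,uv,z):
    "pixel(s) -> world points on the plane at height z"
    R=cv2.Rodrigues(np.array(c['rvec'],float))[0];t=np.array(c['tvec'],float).ravel()
    uv=np.atleast_2d(uv).astype(float)
    d=np.c_[uv,np.ones(len(uv))]@np.linalg.inv(c['K']).T@R
    o=-R.T@t
    return o+d*((z-o[2])/d[:,2])[:,None]
def fit(J,W):
    "planar rigid fit jig->world: yaw, translation"
    J=np.array(J,float)[:,:2];W=np.array(W)[:,:2];a=J-J.mean(0);b=W-W.mean(0)
    th=np.arctan2((a[:,0]*b[:,1]-a[:,1]*b[:,0]).sum(),(a*b).sum())
    R=np.array([[np.cos(th),-np.sin(th)],[np.sin(th),np.cos(th)]])
    t=W.mean(0)-R@J.mean(0)
    return th,t,(J@R.T+t-W)
E
python3 - <<'E'
import pickle,numpy as np
from h import *
d=pickle.load(open('c0.pkl','rb'));c=d['top']
px=lambda a:np.array(a)/3.6+[210,100]-.36
W=ray(c,px([(347,107),(517,136),(460,470),(287,440)]),.012)
th,t,r=fit([(.135,.085),(.135,-.055),(-.135,-.055),(-.135,.085)],W)
print('yaw',th,'t',t,'res mm',(r*1e3).round(1).tolist())
R=np.array([[np.cos(th),-np.sin(th)],[np.sin(th),np.cos(th)]])
m=ray(c,px([(398,233),(463,242),(440,357),(378,346)]),.052)[:,:2]
print('module jig',((m-t)@R).round(4).tolist(),((m-t)@R).mean(0))
g=ray(c,px([(352,145)]),.08)[:,:2];print('post jig',(g-t)@R, 'nominal .095,.055; world',g)
p=ray(c,px([(350,283)]),.05)[:,:2];print('pivot jig',(p-t)@R,'world',R@[-.005,.055]+t)
for u in [(320,430),(430,300),(500,150)]:
  q=(np.array(u)/3.6+[210,100]).astype(int);print('depth',c['depth'][q[1],q[0]])
E
```

```text
yaw -0.18756213592804555 t [ 0.56976768 -0.00626146] res mm [[2.0, 1.6], [1.1, -2.0], [-2.0, -1.3], [-1.1, 1.8]]
module jig [[0.036, 0.0253], [0.0377, -0.0246], [-0.0515, -0.0222], [-0.0514, 0.0254]] [-0.00729406  0.00096264]
post jig [[0.09140123 0.06978986]] nominal .095,.055; world [[0.67257922 0.04526134]]
pivot jig [[-0.00766834  0.05468726]] world [0.57511091 0.04870625]
depth 1.1932596
depth 1.1608847
depth 1.2062014
```

Run:
```python
from cell import ctrl
from scipy.spatial.transform import Rotation as Ro
import numpy as np
s=ctrl.read_state();q=s['tool_rot'];M=Ro.from_quat([q[1],q[2],q[3],q[0]]).as_matrix();print(M.round(3))
z=M[:,2];print('jaw yaw',np.arctan2(z[1],z[0]),s['q'])
print('wanted (jig y) ',np.pi/2-.1876)
```

```text
[[-0.     0.968  0.252]
 [-0.     0.252 -0.968]
 [-1.    -0.     0.   ]]
jaw yaw -1.3160132948022023 [-1.52230680e+00  1.80738089e-01  1.60699450e+00 -4.55150054e-05
  1.35379660e+00 -2.06283701e-01]
wanted (jig y)  1.3831963267948966
```

servo_tool:
  deltas:
    - [28,47,0,-0.05,0]
    - [28,47,0,-0.05,0]
    - [28,47,0,-0.05,0]
    - [28,47,0,-0.05,0]
    - [28,47,0,-0.05,0]
    - [28,47,0,-0.05,0]
    - [28,47,0,-0.05,0]
    - [28,47,0,-0.05,0]

```text
time: 1.7
ee_pos: [0.3695, -0.1788, 0.4051]
tool_rot: [0.462, 0.536, 0.461, -0.535]
force: [-0.1, -0.1, 0.3]
finger_gap: 0.0106
```

servo_tool:
  deltas:
    - [28,47,0,-0.042,0]
    - [28,47,0,0,0]
    - [28,47,0,0,0]
    - [33,49,0,0,0]
    - [0,0,0,0,0]
    - [0,0,0,0,0]
    - [0,0,0,0,0]
    - [0,0,0,0,0]

```text
time: 2.7
ee_pos: [0.4856, 0.0085, 0.4049]
tool_rot: [0.451, 0.545, 0.45, -0.545]
force: [0.3, -0.5, -0.7]
finger_gap: 0.0004
```

```bash
cat >> h.py <<'E'
from scipy.spatial.transform import Rotation as Ro
def wristcam(ctrl):
    "wrist picture with world->camera extrinsics added"
    s=ctrl.read_state();c=ctrl.capture('wrist');q=s['tool_rot']
    T=np.eye(4);T[:3,:3]=Ro.from_quat([q[1],q[2],q[3],q[0]]).as_matrix();T[:3,3]=s['ee_pos']
    E=np.linalg.inv(T@np.array(c['tool_from_camera']))
    c['rvec']=cv2.Rodrigues(E[:3,:3])[0];c['tvec']=E[:3,3]
    return c
E
python3 - <<'E'
from cell import ctrl
from h import *
import pickle
s=ctrl.read_state();print(s['time'],s['ee_pos'],s['q'],s['force'],s['finger_gap'])
c=wristcam(ctrl);pickle.dump(c,open('w1.pkl','wb'));cv2.imwrite('pics/w1.png',c['pixels'])
for l in ("module","handle","grip"): print(l,[(np.round(x['box']).tolist(),round(x['conf'],2)) for x in ctrl.recognise('wrist',l)[:3]])
E
```

```text
2.7 [0.48562903 0.00845756 0.40487369] [-2.27543962e-01 -2.29447225e-02  1.82497525e+00 -6.77432116e-05
  1.33925046e+00  1.53259741e+00] [ 0.33319297 -0.47515539 -0.71064695] 0.0003563062589438434
module [([312.0, 102.0, 49.0, 89.0], 0.81), ([480.0, 205.0, 70.0, 79.0], 0.56), ([167.0, 212.0, 55.0, 80.0], 0.55)]
handle [([628.0, 144.0, 25.0, 51.0], 0.6), ([251.0, 56.0, 40.0, 112.0], 0.58)]
grip [([252.0, 56.0, 47.0, 112.0], 0.76)]
```

View pics/w1.png

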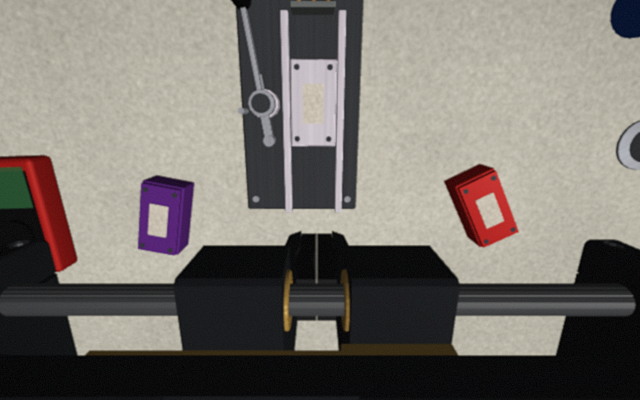

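The wrist view shows the module's top face at (291–338, 59–146), the hub at (263,103) and the toe nose at (269,141). The bed's near corners are at (248,209) and (355,208), and the closed fingertips are at (316,235), behind the jig.

Run:
```python
import pickle
from h import *
c=pickle.load(open('w1.pkl','rb'))
th=-.1876;t=np.array([.5698,-.0063]);R=np.array([[np.cos(th),-np.sin(th)],[np.sin(th),np.cos(th)]])
J=lambda uv,z:((ray(c,uv,z)[:,:2]-t)@R*1e3).round(1).tolist()
print('bed near corners',J([(248,209),(355,208)],.012),'want -135, 85/-55')
print('rail ends (outer) ',J([(285,210),(290,210),(335,211),(341,211)],.024))
print('module',J([(291,59),(338,59),(337,146),(291,146)],.052))
print('hub',J([(263,103)],.052),'toe',J([(269,141)],.048))
print('fingertips',J([(316,236)],.239),'grip mask',J([(241,2)],.09))
d=c['depth'];print('depths module',d[120,300],'bed',d[180,314],'tip',d[238,306])
# measured heights
R3=cv2.Rodrigues(c['rvec'])[0]
for u,v in [(300,120),(314,180),(420,100)]:
    p=R3.T@(np.linalg.inv(c['K'])@[u,v,1]*d[v,u]-c['tvec']);print(u,v,p.round(4))
```

```text
bed near corners [[-135.5, 85.8], [-134.4, -52.1]] want -135, 85/-55
rail ends (outer)  [[-133.1, 36.9], [-133.1, 30.6], [-134.5, -25.6], [-134.5, -33.1]]
module [[36.0, 23.2], [36.0, -24.3], [-51.2, -24.8], [-51.1, 25.2]]
hub [[-6.4, 53.5]] toe [[-46.0, 49.5]]
fingertips [[-78.2, -2.0]] grip mask [[74.9, 62.0]]
depths module 0.32389295 bed 0.37974828 tip 0.1500437
300 120 [0.5493 0.013  0.0501]
314 180 [0.4743 0.0125 0.0126]
420 100 [ 0.5446 -0.1313  0.0008]
```

servo_tool:
  deltas:
    - [0,1,-30,0,0]
    - [0,0,-30,0,0]
    - [0,0,-30,0,0]
    - [0,0,-30,0,0]
    - [0,0,-30,0,0]
    - [0,0,-30,0,0]
    - [0,0,-26,0,0]
    - [0,0,0,0,0]

```text
time: 3.9
ee_pos: [0.4849, 0.0106, 0.1971]
tool_rot: [-0.45, -0.544, -0.452, 0.546]
force: [-0.0, -0.5, 0.4]
finger_gap: 0.0004
```

servo_tool:
  deltas:
    - [6.9,-1.3,0,0,0]
    - [6.9,-1.3,0,0,0]
    - [6.9,-1.3,0,0,0]
    - [5.9,-1.1,0,0,0]
    - [5.9,-1.1,0,0,0]
    - [5.9,-1.1,0,0,0]
    - [5.9,-1.1,0,0,0]
    - [5.9,-1.1,0,0,0]

```text
time: 4.9
ee_pos: [0.5365, 0.0011, 0.1986]
tool_rot: [-0.451, -0.545, -0.451, 0.545]
force: [-1.5, 0.5, 1.1]
finger_gap: 0.0005
```

Run:
```python
from cell import ctrl
from h import *
s=ctrl.read_state();print(s['ee_pos'],s['force'])
th=-.1876;t=np.array([.5698,-.0063]);R=np.array([[np.cos(th),-np.sin(th)],[np.sin(th),np.cos(th)]])
print('tcp jig',((s['ee_pos'][:2]-t)@R*1e3).round(1))
c=wristcam(ctrl);cv2.imwrite('pics/w2.png',c['pixels'])
import pickle;pickle.dump(c,open('w2.pkl','wb'))
```

```text
[0.53649459 0.001101   0.19863899] [-1.46682582  0.49163801  1.1113921 ]
tcp jig [-34.1   1.1]
```

View pics/w2.png

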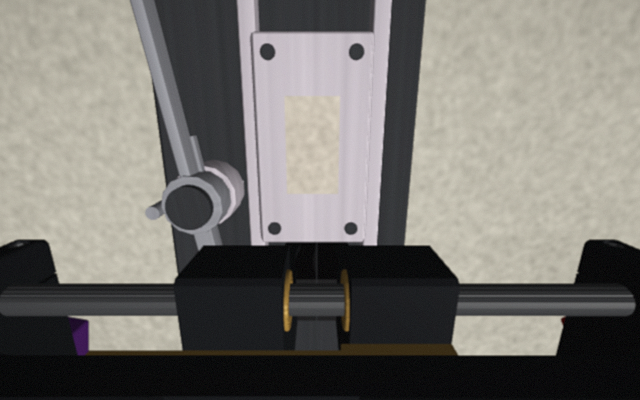

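The fingers are at the module's rear edge (row ~240). Its front top edge is at row ~33, columns 251–374.

Run:
```python
import pickle
from h import *
c=pickle.load(open('w2.pkl','rb'))
th=-.1876;t=np.array([.5698,-.0063]);R=np.array([[np.cos(th),-np.sin(th)],[np.sin(th),np.cos(th)]])
J=lambda uv,z:((ray(c,uv,z)[:,:2]-t)@R*1e3).round(1).tolist()
print(J([(252,33),(374,33),(365,240),(262,240)],.052),'hub',J([(189,204)],.05))
```

```text
[[63.1, 24.4], [63.2, -21.4], [-20.8, -21.7], [-20.8, 24.6]] hub [[-4.5, 56.4]]
```

servo_tool:
  deltas:
    - [2.5,-0.5,0,0,0]
    - [2.5,-0.5,0,0,0]
    - [2.5,-0.5,0,0,0]
    - [2.5,-0.5,0,0,0]
    - [2.5,-0.5,0,0,0]
    - [2.5,-0.5,0,0,0]
    - [2.5,-0.5,0,0,0]
    - [0,0,0,0,0]

```text
time: 5.95
ee_pos: [0.554, -0.0024, 0.1989]
tool_rot: [0.451, 0.545, 0.451, -0.544]
force: [0.2, -0.9, -0.6]
finger_gap: 0.0004
```

servo_tool:
  deltas:
    - [0.5,-0.1,0,0,0]
    - [0.5,-0.1,0,0,0]
    - [0.5,-0.1,0,0,0]
    - [0.5,-0.1,0,0,0]
    - [0.5,-0.1,0,0,0]
    - [0,0,0,0,0]
    - [0,0,0,0,0]
    - [0,0,0,0,0]

```text
time: 6.95
ee_pos: [0.5562, -0.0028, 0.1987]
tool_rot: [0.451, 0.545, 0.451, -0.544]
force: [-1.5, 0.9, -0.2]
finger_gap: 0.0006
```

servo_tool:
  deltas:
    - [0.5,-0.1,0,0,0]
    - [0.5,-0.1,0,0,0]
    - [0.5,-0.1,0,0,0]
    - [0.5,-0.1,0,0,0]
    - [0,0,0,0,0]
    - [0,0,0,0,0]
    - [0,0,0,0,0]
    - [0,0,0,0,0]

```text
time: 7.95
ee_pos: [0.558, -0.0032, 0.1986]
tool_rot: [-0.451, -0.544, -0.451, 0.545]
force: [-5.1, 1.2, 1.9]
finger_gap: -0.0001
```

servo_tool:
  deltas:
    - [0.5,-0.1,0,0,0]
    - [0.5,-0.1,0,0,0]
    - [0.5,0,0,0,0]
    - [0,0,0,0,0]
    - [0,0,0,0,0]
    - [0,0,0,0,0]
    - [0,0,0,0,0]
    - [0,0,0,0,0]

```text
time: 8.95
ee_pos: [0.5591, -0.0033, 0.1986]
tool_rot: [-0.451, -0.544, -0.452, 0.545]
force: [-7.6, 1.8, 5.7]
finger_gap: 0.0001
```

Contact with the plate is clear, at about 8 N. Now I'll back off and rise.

servo_tool:
  deltas:
    - [-3,0.6,0,0,0]
    - [-7,1.4,0,0,0]
    - [-10,2,0,0,0]
    - [-10,2,0,0,0]
    - [0,0,25,0.18,0]
    - [0,0,25,0.18,0]
    - [0,0,25,0.18,0]
    - [0,0,25,0.18,0]

```text
time: 9.95
ee_pos: [0.5291, 0.0027, 0.2995]
tool_rot: [0.615, 0.349, 0.615, -0.349]
force: [-0.5, 0.7, -0.0]
finger_gap: 0.0007
```

Run:
```python
from cell import ctrl
from h import *
import pickle
s=ctrl.read_state();print(s['ee_pos'],s['force'],s['q'])
c=ctrl.capture('top');cv2.imwrite('pics/t2.png',cv2.resize(c['pixels'][110:250,240:400],None,fx=4,fy=4,interpolation=cv2.INTER_CUBIC))
c=wristcam(ctrl);cv2.imwrite('pics/w3.png',c['pixels']);pickle.dump(c,open('w3.pkl','wb'))
```

```text
[0.52907606 0.00267889 0.29952988] [-0.49684792  0.65657498 -0.0386974 ] [-2.19466355e-01  2.01165952e-01  1.81256378e+00 -6.43250356e-06
  1.12759194e+00  8.12576855e-01]
```

View pics/w3.png

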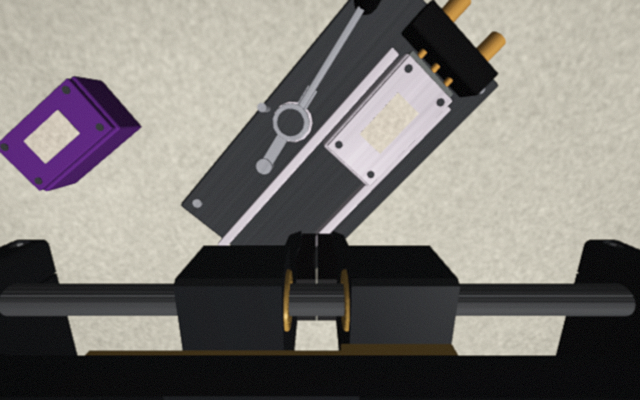

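The module now sits right against the contacts: its top corners are at (412,55), (448,103), (371,182) and (328,148). The lever is still open, with the hub at (292,122) and the toe nose at (264,166). Next I'll compute the post's position and the arc.

Run:
```python
import pickle
from h import *
c=pickle.load(open('w3.pkl','rb'))
th=-.1876;t=np.array([.5698,-.0063]);R=np.array([[np.cos(th),-np.sin(th)],[np.sin(th),np.cos(th)]])
J=lambda uv,z:((ray(c,uv,z)[:,:2]-t)@R*1e3).round(1).tolist()
print('module',J([(412,55),(448,103),(371,182),(328,148)],.052))
print('hub',J([(292,122)],.05),'toe',J([(264,166)],.048),'post base-ish',J([(362,7)],.06), 'rod',J([(359,14)],.045))
def T(phi,off):
    u=np.array([np.cos(phi),np.sin(phi)]);n=np.array([-u[1],u[0]])
    return (R@(np.array([-.005,.055])+.1*u+off*n)+t)*1e3
s=[529.1,2.7]
a=T(.13,-.035);print('start pt',a,'delta',a-s)
prev=a
for ph in np.r_[np.arange(.13,1.75,.1)]:
    p=T(ph,-.018);print(round(ph,2),p.round(1),(p-prev).round(1));prev=p
```

```text
module [[85.8, 23.1], [81.3, -19.9], [2.0, -19.7], [-1.2, 23.0]]
hub [[-5.1, 55.8]] toe [[-45.1, 50.3]] post base-ish [[81.0, 69.1]] rod [[81.3, 69.2]]
start pt [672.96458398   7.96874372] delta [143.86458398   5.26874372]
0.13 [673.9  24.9] [ 1. 17.]
0.23 [675.8  34.9] [ 1.9 10. ]
0.33 [676.7  45. ] [ 0.9 10.1]
0.43 [676.5  55.2] [-0.1 10.2]
0.53 [675.4  65.3] [-1.2 10.1]
0.63 [673.2  75.2] [-2.2  9.9]
0.73 [670.1  84.9] [-3.1  9.7]
0.83 [666.   94.2] [-4.1  9.3]
0.93 [661. 103.] [-5.   8.8]
1.03 [655.1 111.3] [-5.9  8.3]
1.13 [648.5 119. ] [-6.7  7.7]
1.23 [641.1 126. ] [-7.4  7. ]
1.33 [633.1 132.2] [-8.   6.2]
1.43 [624.4 137.5] [-8.6  5.4]
1.53 [615.3 142. ] [-9.1  4.5]
1.63 [605.8 145.5] [-9.5  3.5]
1.73 [596.  148.1] [-9.8  2.6]
```

servo_tool:
  deltas:
    - [24,0,0,0.163,0]
    - [24,1,0,0.163,0]
    - [24,1,0,0.163,0]
    - [24,1,0,0.163,0]
    - [24,1,0,0.163,0]
    - [24,1,0,0.163,0]
    - [0,0,0,0,0]
    - [0,0,0,0,0]

```text
time: 11.05
ee_pos: [0.6727, 0.0076, 0.2974]
tool_rot: [0.706, 0.023, 0.708, -0.023]
force: [0.0, -0.3, 0.4]
finger_gap: 0.0002
```

servo_tool:
  deltas:
    - [0,0,-15,0,0]
    - [0,0,-20,0,0]
    - [0,0,-20,0,0]
    - [0,0,-15,0,0]
    - [0,0,-5,0,0]
    - [0,0,0,0,0]
    - [0,0,0,0,0]
    - [0,0,0,0,0]

```text
time: 12.05
ee_pos: [0.674, 0.0075, 0.2246]
tool_rot: [0.707, 0.021, 0.706, -0.021]
force: [0.3, 0.1, 0.3]
finger_gap: 0.0006
```

Run:
```python
from cell import ctrl
from h import *
s=ctrl.read_state();print(s['ee_pos'],s['force'],s['q'])
c=wristcam(ctrl);cv2.imwrite('pics/w4.png',c['pixels'])
```

```text
[0.67400494 0.00752227 0.22461093] [0.34590471 0.07979996 0.28488937] [-1.64507064e-01  5.86952722e-01  1.45131156e+00 -1.12518497e-06
  1.10185065e+00 -1.04548288e-01]
```

View pics/w4.png

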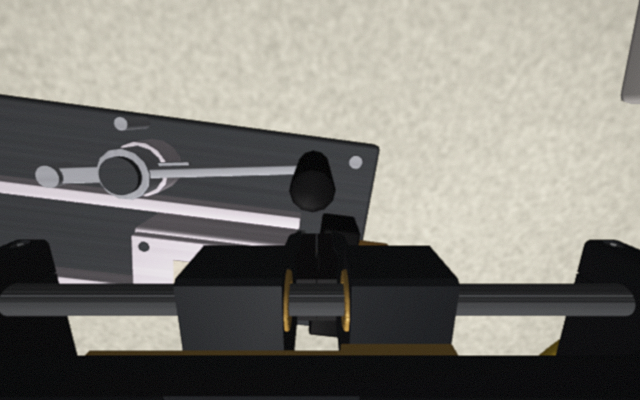

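The post at (312,185) is centred ahead of the fingers (column 316). Starting the arc.

servo_tool:
  deltas:
    - [0,8,0,0,0]
    - [0.5,7,0,0,0]
    - [1,5,0,0.05,0]
    - [1,5,0,0.05,0]
    - [0.9,10.1,0,0.1,0]
    - [-0.1,10.2,0,0.1,0]
    - [0,0,0,0,0]
    - [0,0,0,0,0]

```text
time: 13.1
ee_pos: [0.6774, 0.0525, 0.2239]
tool_rot: [0.703, -0.085, 0.702, 0.084]
force: [2.9, -5.1, -2.0]
finger_gap: 0.0006
```

servo_tool:
  deltas:
    - [-1.2,10.1,0,0.1,0]
    - [-2.2,9.9,0,0.1,0]
    - [-3.1,9.7,0,0.1,0]
    - [-4.1,9.3,0,0.1,0]
    - [-5,8.8,0,0.1,0]
    - [-5.9,8.3,0,0.1,0]
    - [0,0,0,0,0]
    - [0,0,0,0,0]

```text
time: 14.1
ee_pos: [0.6569, 0.1093, 0.2248]
tool_rot: [0.648, -0.289, 0.644, 0.287]
force: [7.3, -0.3, -1.3]
finger_gap: 0.0005
```

```bash
cat >> h.py <<'E'
def rep(ctrl):
    s=ctrl.read_state();th=-.1876;t=np.array([.5698,-.0063]);R=np.array([[np.cos(th),-np.sin(th)],[np.sin(th),np.cos(th)]])
    p=(s['ee_pos'][:2]-t)@R-[-.005,.055];r=np.hypot(*p)
    a=np.arctan2(p[1],p[0]);f=R.T@s['force'][:2]
    phi=a+np.arcsin(.018/r)   # post angle if tool centre is 18 mm behind the post
    n=np.array([-np.sin(phi),np.cos(phi)]);u=np.array([np.cos(phi),np.sin(phi)])
    print('t',s['time'],'post angle %.3f radius %.1f  Ftan %.1f Frad %.1f Fz %.1f'%(phi,1e3*np.sqrt(r*r-.018**2),-f@n,f@u,s['force'][2]))
E
python3 -c "
from cell import ctrl
from h import *
rep(ctrl)"
```

```text
t 14.1 post angle 1.004 radius 100.2  Ftan 5.5 Frad 4.8 Fz -1.3
```

servo_tool:
  deltas:
    - [-6.7,7.7,0,0.1,0]
    - [-7.4,7,0,0.1,0]
    - [-8,6.2,0,0.1,0]
    - [-8.6,5.4,0,0.1,0]
    - [-5.4,2.8,0,0.06,0]
    - [0,0,0,0,0]
    - [0,0,0,0,0]
    - [0,0,0,0,0]

```text
time: 15.1
ee_pos: [0.6209, 0.139, 0.2252]
tool_rot: [0.565, -0.429, 0.561, 0.427]
force: [6.1, 2.8, -0.2]
finger_gap: 0.0006
```

```bash
python3 -c "
from cell import ctrl
from h import *
rep(ctrl)"
```

```text
t 15.1 post angle 1.468 radius 99.6  Ftan 5.0 Frad 4.4 Fz -0.2
```

servo_tool:
  deltas:
    - [-2.7,1.3,0,0.03,0]
    - [-2.7,1.3,0,0.03,0]
    - [-2.8,1.2,0,0.03,0]
    - [-1.9,0.8,0,0.02,0]
    - [0,0,0,0,0]
    - [0,0,0,0,0]
    - [0,0,0,0,0]
    - [0,0,0,0,0]

```text
time: 16.1
ee_pos: [0.6109, 0.1435, 0.2252]
tool_rot: [0.541, -0.459, 0.537, 0.457]
force: [7.0, 2.1, -0.9]
finger_gap: 0.0004
```

```bash
python3 -c "
from cell import ctrl
from h import *
rep(ctrl)"
```

```text
t 16.1 post angle 1.576 radius 99.8  Ftan 6.5 Frad 3.3 Fz -0.9
```

Stepping on while feeling the force, at about 3 mm per check.

servo_tool:
  deltas:
    - [-1.4,0.5,0,0.015,0]
    - [-1.4,0.5,0,0.015,0]
    - [-1.4,0.5,0,0.015,0]
    - [0,0,0,0,0]
    - [0,0,0,0,0]
    - [0,0,0,0,0]
    - [0,0,0,0,0]
    - [0,0,0,0,0]

```text
time: 17.1
ee_pos: [0.607, 0.145, 0.2253]
tool_rot: [0.531, -0.471, 0.526, 0.469]
force: [7.4, 1.3, -2.0]
finger_gap: 0.0004
```

```bash
python3 -c "
from cell import ctrl
from h import *
rep(ctrl)"
```

```text
t 17.1 post angle 1.618 radius 99.9  Ftan 7.2 Frad 2.3 Fz -2.0
```

servo_tool:
  deltas:
    - [-1.4,0.5,0,0.015,0]
    - [-1.4,0.5,0,0.015,0]
    - [0,0,0,0,0]
    - [0,0,0,0,0]
    - [0,0,0,0,0]
    - [0,0,0,0,0]
    - [0,0,0,0,0]
    - [0,0,0,0,0]

```text
time: 18.1
ee_pos: [0.6043, 0.1459, 0.2253]
tool_rot: [0.523, -0.479, 0.519, 0.476]
force: [9.3, 2.4, -2.5]
finger_gap: 0.0005
```

servo_tool:
  deltas:
    - [-1.4,0.4,0,0.015,0]
    - [-1.4,0.4,0,0.015,0]
    - [0,0,0,0,0]
    - [0,0,0,0,0]
    - [0,0,0,0,0]
    - [0,0,0,0,0]
    - [0,0,0,0,0]
    - [0,0,0,0,0]

```text
time: 19.1
ee_pos: [0.6017, 0.1467, 0.2253]
tool_rot: [0.516, -0.487, 0.511, 0.484]
force: [11.1, 1.8, -3.2]
finger_gap: 0.0004
```

```bash
python3 -c "
from cell import ctrl
from h import *
rep(ctrl)"
```

```text
t 19.1 post angle 1.672 radius 99.9  Ftan 10.9 Frad 2.7 Fz -3.2
```

servo_tool:
  deltas:
    - [-1.4,0.4,0,0.015,0]
    - [-1.4,0.4,0,0.015,0]
    - [0,0,0,0,0]
    - [0,0,0,0,0]
    - [0,0,0,0,0]
    - [0,0,0,0,0]
    - [0,0,0,0,0]
    - [0,0,0,0,0]

```text
time: 20.1
ee_pos: [0.5994, 0.1473, 0.2254]
tool_rot: [0.509, -0.496, 0.504, 0.491]
force: [12.9, 1.0, -3.7]
finger_gap: 0.0004
```

```bash
python3 -c "
from cell import ctrl
from h import *
rep(ctrl)"
```

```text
t 20.1 post angle 1.696 radius 100.0  Ftan 12.9 Frad 1.8 Fz -3.7
```

servo_tool:
  deltas:
    - [-1.4,0.3,0,0.015,0]
    - [-1.4,0.3,0,0.015,0]
    - [0,0,0,0,0]
    - [0,0,0,0,0]
    - [0,0,0,0,0]
    - [0,0,0,0,0]
    - [0,0,0,0,0]
    - [0,0,0,0,0]

```text
time: 21.1
ee_pos: [0.597, 0.1479, 0.2255]
tool_rot: [-0.502, 0.503, -0.496, -0.498]
force: [15.8, 2.2, -6.7]
finger_gap: 0.0003
```

```bash
python3 -c "
from cell import ctrl
from h import *
rep(ctrl)"
```

```text
t 21.1 post angle 1.720 radius 100.0  Ftan 15.7 Frad 2.8 Fz -6.7
```

The force climbs at the handle's own stiffness (about 116 N/rad) and has reached 15.7 N, so the cam is on its stop. Letting go now.

servo_tool:
  deltas:
    - [3,-0.7,0,0,0]
    - [4,-1,0,0,0]
    - [5,-1.2,0,0,0]
    - [10,-2,0,0,0]
    - [15,-2,0,0,0]
    - [10,0,20,0,0]
    - [0,0,40,0,0]
    - [0,0,40,0,0]

```text
time: 22.1
ee_pos: [0.6407, 0.1406, 0.3241]
tool_rot: [0.499, -0.501, 0.5, 0.501]
force: [-0.1, -0.2, -1.0]
finger_gap: 0.0004
```

servo_tool:
  deltas:
    - [-20,-30,40,-0.18,0]
    - [-30,-30,20,-0.18,0]
    - [-40,-30,0,-0.18,0]
    - [-40,-30,0,-0.18,0]
    - [-40,0,0,-0.18,0]
    - [-20,0,0,-0.18,0]
    - [0,0,0,-0.18,0]
    - [0,0,0,-0.18,0]

```text
time: 23.1
ee_pos: [0.4505, 0.0206, 0.3839]
tool_rot: [0.706, -0.045, 0.706, 0.045]
force: [0.2, 0.9, 0.3]
finger_gap: 0.0006
```

Run:
```python
from cell import ctrl
from h import *
import pickle
s=ctrl.read_state();print(s['time'],s['ee_pos'],s['force'])
c=wristcam(ctrl);cv2.imwrite('pics/w5.png',c['pixels']);pickle.dump(c,open('w5.pkl','wb'))
```

```text
23.1 [0.45046158 0.02058328 0.38390441] [0.1811825  0.85652813 0.29446523]
```

View pics/w5.png

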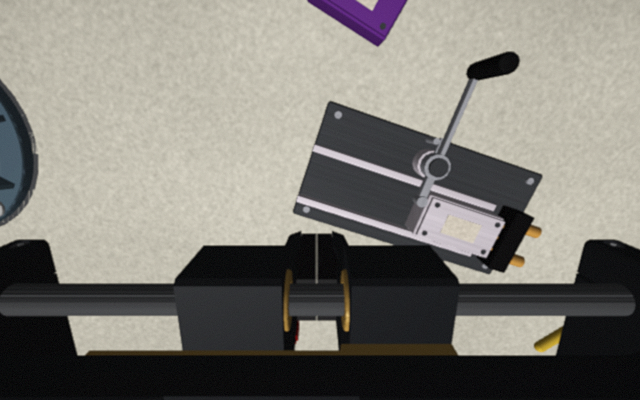

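The lever now points across the jig, with the post at (490,66), the hub at (436,166) and the toe at (421,202) behind the module. I'll check the angle and then hand in.

Run:
```python
from cell import ctrl
import pickle
from h import *
c=pickle.load(open('w5.pkl','rb'))
th=-.1876;t=np.array([.5698,-.0063]);R=np.array([[np.cos(th),-np.sin(th)],[np.sin(th),np.cos(th)]])
J=lambda uv,z:((ray(c,uv,z)[:,:2]-t)@R*1e3).round(1)
h=J([(437,166)],.05)[0];toe=J([(422,201)],.048)[0];rod=J([(474,79)],.044)[0]
print(h,toe,rod,'angles',np.arctan2(*(h-toe)[::-1]),np.arctan2(*(rod-[-5,55])[::-1]))
print('module',J([(430,198),(505,222),(492,260),(416,232)],.052).tolist())
print('post top',J([(508,60)],.095),'base',J([(476,72)],.035))
```

```text
[-7.9 57.8] [-6.7 17.6] [ -6.3 148.4] angles 1.600638211462006 1.5847140576391032
module [[-1.6, 23.9], [87.2, 24.4], [94.7, -21.1], [-0.5, -16.6]]
post top [[ -8.4 157.4]] base [[ -3.5 157.2]]
```

```bash
python3 -c "
from cell import ctrl
ctrl.job_done();print(ctrl.read_state()['time'])"
```

```text
the job is handed in; nothing more can be done
the job is handed in; nothing more can be done
```

The module is loaded and locked, and the job was handed in at about 23 s; no verdict was reported.

- **Slide:** I pushed the module along the channel with closed fingers until the contact plate pushed back at about 8 N. After I backed off, it measured about x = 42.5 mm with the lever still open at about 0.14 rad.
- **Lever:** I pushed the post round its arc at about 5–6 N. Near the end the force climbed steadily at about 116 N/rad, the handle's own stiffness. I stopped at 15.7 N, well below the 24 N limit, then let go and pulled the arm clear.
- **Last checks:** The final wrist picture gives a lever angle of 1.58–1.60 rad, against 1.571 at the stop and within the roughly ±0.03 rad picture error. The toe is behind the module.
- **Less certain:** The module's final corners measured roughly from that picture fit x ≈ 45 mm, but they scatter by several mm. The contact plate's travel was not measured directly. I also did not measure the multimeter, spool and cup again at the end, though no planned move went near them.

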